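Make up two lock-up kits in galleys

TASK

Make up the two lock-up kits from the stock on the bench. In the long galley, lay the longest wooden bar lengthwise in the long bay and stand the ink tin upright in the short bay; in the square galley, lay the shortest wooden bar lengthwise in the full-width bay, the star block face up in the square bay, and the steel quoin lengthwise in the narrow bay with its key hole still upwards. Every piece must end flat on the tray floor, wholly inside its bay and the same way up as it lies now; leave the middle-length bar, the T-shaped key and the jar where they are.

Things in the scene. Friction and masses are not known exactly. Their poses are not given: they have to be found in the camera images.
- long_furniture: Plain brown wooden bar, printer's furniture, 116 long x 26 wide x 30 mm high, lying on the bench: the longest of the three bars; loose, about 65 g. Origin: centre of its underside; x along its length, z up.
- short_furniture: Plain brown wooden bar, printer's furniture, 54 long x 26 wide x 30 mm high, lying on the bench: the shortest of the three bars; loose, about 30 g. Origin: centre of its underside; x along its length, z up.
- spare_furniture: Plain brown wooden bar, printer's furniture, 84 long x 26 wide x 30 mm high, lying on the bench: the middle-length bar, not wanted; stays where it is. Origin: centre of its underside; x along its length, z up.
- quoin: Bright steel expanding lock (quoin), a block 56 long x 28 wide x 28 mm high with a round black key hole and two slanting dark lines on top; loose, about 160 g. Origin: centre of its underside; x along its length, z up.
- star_block: Pale square wooden printing block, 56 x 56 x 26 mm, with an eight-pointed dark star standing 2 mm proud on its top; loose, about 60 g. Origin: centre of its underside; x and y square to its sides, z up.
- ink_tin: Small round tin with a bright lid and a white paper band, 44 mm diameter x 42 mm high; loose, about 110 g. Origin: centre of its underside; z up.
- quoin_key: Dark steel T-shaped key lying flat, stem 62 x 12 mm, crossbar 52 x 12 mm, 12 mm high; not wanted, stays where it is. Origin: on the bench under the stem, 6 mm from the stem's middle towards the crossbar; x along the stem, away from the crossbar (whose centre is at x -31 mm); z up.
- jar: Small amber glass jar with a black cap, 32 mm diameter x 42 mm high; not wanted, stays where it is. Origin: centre of its underside.
- long_galley: Long narrow shallow steel tray fixed to the bench, 252 x 72 mm outside; floor 3 mm above the bench, lips and dividing strip 6 mm above the floor (9 mm above the bench). Origin: centre of its underside, on the bench; x along its length, z up. A 10 mm wide wooden strip across it parts it into two bays: the long bay, 160 x 66 mm, centred at x -43, y 0 mm; the short bay, 76 x 66 mm, centred at x +85, y 0 mm.
- square_galley: Nearly square shallow steel tray fixed to the bench, 154 (x) x 158 (y) mm outside; floor 3 mm above the bench, lips and strips 6 mm above the floor (9 mm above the bench). Origin: centre of its underside, on the bench; z up. 10 mm wide wooden strips part it into three bays: the full-width bay, 148 long (along x) x 58 mm, centred at x 0, y +47 mm; the square bay, 84 x 84 mm, centred at x -32, y -34 mm; the narrow bay, 54 (x) x 84 mm (y, its length), centred at x +47, y -34 mm.

How it is judged:
At the end, for the whole second after the job is handed in: All five at rest, flat (3 mm, 0.07 rad) on the tray floor in their bays; centre off bay centre (x, y) at most: long bar 23, 21 mm; tin 16.5, 12; short bar 48, 17; block 15, 15; quoin 14, 15; bars and quoin along their bays to 0.4 rad. Spare bar, key and jar within 30 mm of their starts (x of long_furniture in the frame of long_galley between -0.066 and -0.02 m and y of long_furniture in the frame of long_galley between -0.021 and 0.021 m and z of long_furniture in the frame of long_galley between 0 and 0.006 m and angle between each of long_furniture, ink_tin, short_furniture, star_block, quoin's own z axis and vertical below 0.07 rad and angle between the x axis of long_furniture and the x axis of long_galley, either way round below 0.4 rad and linear speed of each of long_furniture, ink_tin, short_furniture, star_block, quoin below 0.02 m/s and angular speed of each of long_furniture, ink_tin, short_furniture, star_block, quoin below 0.2 rad/s and x of ink_tin in the frame of long_galley between 0.0685 and 0.1015 m and y of ink_tin in the frame of long_galley between -0.012 and 0.012 m and z of ink_tin in the frame of long_galley between 0 and 0.006 m and x of short_furniture in the frame of square_galley between -0.048 and 0.048 m and y of short_furniture in the frame of square_galley between 0.03 and 0.064 m and z of short_furniture in the frame of square_galley between 0 and 0.006 m and angle between the x axis of short_furniture and the x axis of square_galley, either way round below 0.4 rad and x of star_block in the frame of square_galley between -0.047 and -0.017 m and y of star_block in the frame of square_galley between -0.049 and -0.019 m and z of star_block in the frame of square_galley between 0 and 0.006 m and x of quoin in the frame of square_galley between 0.033 and 0.061 m and y of quoin in the frame of square_galley between -0.049 and -0.019 m and z of quoin in the frame of square_galley between 0 and 0.006 m and angle between the x axis of quoin and the y axis of square_galley, either way round below 0.4 rad and distance of each of spare_furniture, quoin_key, jar from where it was at the start of the episode below 0.03 m); the robot touches nothing.
It fails at once if a thing that should be left alone (the middle-length bar, the key or the jar) is moved by more than 30 mm (distance of any of spare_furniture, quoin_key, jar from where it was at the start of the episode above 0.03 m).
It also fails if it takes over 117 s, if anything falls off the work surface, if the arm or the gripper's body presses on something with over 40 N, if the wrist force passes 120 N, or if a joint passes its speed limit or range.

ROBOT

A 7-joint arm with a two-finger parallel gripper is mounted at the origin on the work surface. World frame = base frame: x ahead of the robot, y to its left, z up, the work surface at z = 0. Lengths are in m, angles in rad, forces in N, time in s.
With the tool pointing down it reaches from about 0.4 to 0.875 m from the base axis. Payload 19.3 kg.
Tool frame: the origin (TCP) lies on the front face of the gripper's body, between the roots of the fingers; the fingertips stand 73 mm ahead of it and the grasp point (between the pads) lies 54 mm ahead of it (r.tcp_to_tips is the z of the fingertips in the tool frame, in m); z points along the fingers, y is the direction in which the jaws open and shut (so a half turn about z gives the same grasp; the last joint's range is limited). The gripper opens to 85 mm and grips with 20 to 120 N. Pads are 22 mm wide; open, the fingers measure 114 mm over their backs; the gripper's body (76 mm by 85 mm) begins 54 mm behind the grasp point. The pads swing forward as they close: fully open they stand 13 mm farther back than shut.
Start: joints at [1.09, 0.521, -0.036, 1.599, 0.021, 1.021, -0.113], TCP at [0.25, -0.573, 0.304] pointing down, gripper open.
Joint ranges: [-2.91, 2.91], [-0.3, 2.13], [-1.5, 1.42], [0.17, 2.43], [-1.26, 4.41], [0.16, 1.93], [-2.52, 2.52]. Speed limits (rad/s): [1.89, 1.89, 2.39, 2.39, 3.01, 3.01, 3.01].

INTERFACE

Orientations are given as a rotation vector (axis times angle).
In Python, from bench import r gives the robot as it stands. The module is installed in compiled form; this text tells all that it offers.
- The arm moves only by the tool arm_command, never from a script. Its argument "series" is a list that holds one entry, the list of rows, each a list of 5 numbers: the finger opening in mm, from 0 to 85.4, then the shift along the world's x, y, z in units of 50 mm (1.0 is 50 mm), then the turn about the world's z in units of 8 degrees (1.0 is 8 degrees). In form: [[[hand, tx, ty, tz, spin], ...]]. A call has 1 to 12 rows; each row shifts and turns the pose as measured when the row begins; what a row does not reach is not made up. A row lasts 1/8 s, in which the tool goes at most 62.5 mm and 10.7 degrees, less where a joint would pass 70% of its speed; a pose out of reach is approached as far as the arm can. A call is refused whole if a number of a shift passes 1 or a number of a turn 1, either way. A call with a gripper value outside its range is refused whole. The fingers move at their own pace and stop on an object; "newtons" is the grip in N (left out, the last holds). Time passes only in rows, so rows that do not move let the fingers close. It gives the time, the measured TCP pose, the force and the opening at its end, in the units of the state.
- r.state(): the state, without advancing time (a new reading comes with each control period).
- r.grab_frame(name): name is "side" or "top" or "wrist"; returns a dict with "image" (400x640x3 uint8, blue, green, red), "depth" (400x640 float32, m along the optical axis (not along the pixel's ray), 0 where there is no reading), "fov_y" (degrees; the focal length in pixels is half the picture's height over the tangent of half this angle, whatever the lens; pixels are square), "cx", "cy" (the principal point, pixels), "k1" (the pictures are not rectified: a ray, as slopes to the right and down, at radius r is drawn at 1 + k1 r^2 times it, then the intrinsics apply), "R" (3x3) and "t" (3): a world point X has camera coordinates R X + t. Camera axes: x right, y down, z forward; pixel columns grow to the right and rows downward; lengths in m; the calibration is good to about 2 mm. A picture is of the moment at which its call begins.
- r.hand_in(): hands the job in, once; it reports no verdict.
The state is a dict: "time_s": time; "q": joint angles; "dq": joint speeds; "effort": joint torques, N m; "ee_pos": TCP position; "orientation": TCP orientation; "force": force on the tool from outside, world axes, zero at the start; "moment": the same for the moment, N m; "opening": opening from 0.0 (shut) to 1.0 (fully open).
Only numpy, scipy, OpenCV 4.12 (cv2) and the standard library are available. Lean on these libraries where they do the work, as an engineer would, in place of code of your own. Each camera call takes 0.05 s, during which the arm holds its last target. There are 200 camera calls.

## Working session

There is one attempt and no reset: what is moved stays moved. The work goes in short steps, Python scripts to look and compute and a tool call to move; the robot and the scene stay as the last step left them, time stands still between calls to the robot, and variables do not carry over. Pictures are saved under pics/ and viewed, about 12 in all and at most 16, crops included, and the job is handed in when it is done.

Besides the shell and the picture viewer there is one more tool, called as name(argument=value, ...), one argument or row to a line, values as JSON. arm_command: Moves the arm, as the interface text tells. Its arguments: {"type":"object","properties":{"series":{"type":"array","items":{"type":"array","items":{"type":"array","items":{"type":"number"}}}},"newtons":{"type":"number"}},"required":["series"]}

```bash
mkdir -p pics; cat > h.py <<'E'
import numpy as np, cv2
from bench import r
def grab(n):
    f=r.grab_frame(n); f['f']=200/np.tan(np.radians(f['fov_y'])/2); return f
def ray(f,u,v):
    d=np.array([(u-f['cx'])/f['f'],(v-f['cy'])/f['f']]); s=d.copy()
    for _ in range(20): s=d/(1+f['k1']*(s@s))
    R=np.array(f['R']);t=np.array(f['t'])
    return -R.T@t, R.T@np.array([s[0],s[1],1])
def onz(f,u,v,z):
    o,d=ray(f,u,v); return o+d*(z-o[2])/d[2]
def proj(f,X):
    c=np.array(f['R'])@X+f['t']; s=c[:2]/c[2]; s=s*(1+f['k1']*(s@s)); return s*f['f']+[f['cx'],f['cy']]
def rect(f,cnt,z):
    P=np.array([onz(f,u,v,z)[:2] for u,v in cnt.reshape(-1,2)])
    (c,wh,a)=cv2.minAreaRect((P*1000).astype(np.float32))
    if wh[0]<wh[1]: wh=wh[::-1]; a+=90
    return np.round(c,1),np.round(wh,1),round((a+90)%180-90,1)
E
python3 - <<'E'
from h import *
s=r.state();print(s['time_s'],s['ee_pos'],s['orientation'],s['opening'])
for n in('top','side','wrist'):
    f=grab(n);cv2.imwrite(f'pics/{n}0.png',f['image']);print(n,f['f'],f['k1'],-np.array(f['R']).T@f['t'],(f['depth']>0).mean())
E
```

```text
0.0 [ 0.24944282 -0.57280177  0.30332734] [-3.07452765e+00 -6.40484129e-01  5.21888407e-04] 0.9953044871716792
top 411.94309671958257 -0.01620444527020275 [ 0.33008233 -0.00601441  0.93068982] 0.9961328125
side 437.0879036973936 -0.05771241073097594 [ 0.50282899 -0.70298911  0.65805185] 0.99614453125
wrist 311.7881799040363 -0.032418079012005725 [ 0.31938895 -0.54349309  0.37266914] 0.99621484375
```

View pics/top0.png

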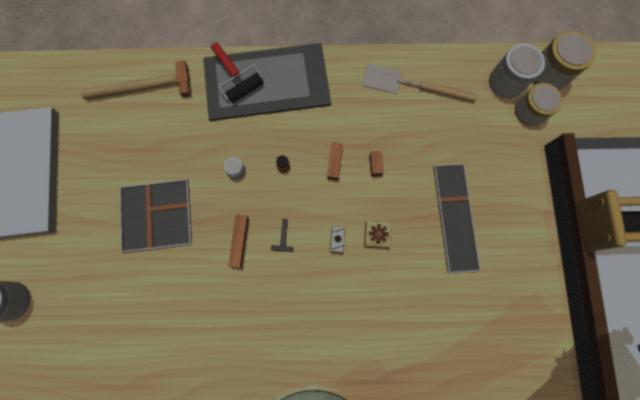

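View pics/side0.png

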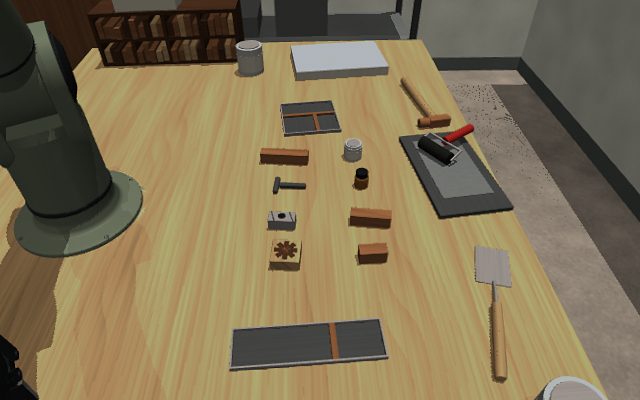

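The top view has up as +x and left as +y. In pixels: square galley (155,215), long galley (457,218), tin (234,167), jar (283,163), spare bar (335,160), short bar (376,163), long bar (239,241), key (284,237), quoin (338,240), star block (378,235). The side view agrees. In both galleys the strips show galley +x as roughly world +x.

```bash
cat > m.py <<'E'
from h import *
f=grab('top');d=f['depth'];img=f['image'].astype(int)
v,u=np.mgrid[0:400,0:640]
R=np.array(f['R']);t=np.array(f['t'])
k=cv2.undistortPoints(np.stack([u.ravel(),v.ravel()],1).astype(float)[:,None],np.array([[f['f'],0,f['cx']],[0,f['f'],f['cy']],[0,0,1.]]),np.array([f['k1'],0,0,0]))[:,0]
P=(np.c_[k,np.ones(len(k))]*d.reshape(-1,1)-t)@R
H=P[:,2].reshape(400,640)
print('bench z',np.median(H[270:330,200:300]),H[270:330,200:300].std())
obj={'long':(239,241,.03,28),'tin':(234,167,.042,15),'jar':(283,163,.042,14),'spare':(335,160,.03,22),'short':(376,163,.03,17),'quoin':(338,240,.028,18),'star':(378,235,.026,20),'key':(284,237,.012,22)}
for n,(a,b,h,w) in obj.items():
    m=np.zeros((400,640),np.uint8);m[b-w-6:b+w+6,a-w:a+w]=1
    m&=(np.abs(H-h)<min(.008,h*.45)).astype(np.uint8)
    c=max(cv2.findContours(m,cv2.RETR_EXTERNAL,cv2.CHAIN_APPROX_NONE)[0],key=cv2.contourArea)
    print(n,*rect(f,c,h),np.median(H[m>0]).round(4))
g=cv2.cvtColor(f['image'],cv2.COLOR_BGR2HSV)
for n,(a,b,w,hh) in {'sq':(155,215,42,44),'lg':(457,218,30,62)}.items():
    m=np.zeros((400,640),np.uint8);s=np.s_[b-hh:b+hh,a-w:a+w];m[s]=(g[s][...,1]<75)
    c=max(cv2.findContours(m,cv2.RETR_EXTERNAL,cv2.CHAIN_APPROX_NONE)[0],key=cv2.contourArea)
    print(n,*rect(f,c,.009))
E
python3 m.py
```

```text
bench z -0.0018809537810072587 0.06469907296037655
long [451.3 157.4] [115.6  27.1] -6.9 0.0279
tin [619.3 169.9] [42.1 40.3] 6.3 0.0401
jar [628.3  58.7] [26.8 26. ] 43.1 0.0399
spare [633.2 -61.9] [84.9 25.7] -8.8 0.0279
short [ 625.9 -157.9] [54.2 26.4] 2.0 0.0278
quoin [450.7 -61.7] [55.7 27.8] -5.4 0.026
star [ 460.4 -152.3] [56.4 56. ] -5.6 0.0247
key [464.2  60.9] [72.3 49.1] -1.2 0.0095
sq [518.2 352.6] [162.3 160.4] -84.3
lg [ 499.1 -337. ] [254.6  78.2] 2.6
```

```bash
python3 - <<'E'
from h import *
f=grab('top');g=cv2.cvtColor(f['image'],cv2.COLOR_BGR2HSV)
print(r.tcp_to_tips, r.state()['time_s'])
for n,(a,b,w,hh) in {'sq':(155,215,42,44),'lg':(457,218,30,62)}.items():
    m=np.zeros((400,640),np.uint8);s=np.s_[b-hh:b+hh,a-w:a+w];m[s]=(g[s][...,2]<75)&(g[s][...,1]<90)
    m=cv2.morphologyEx(m,cv2.MORPH_OPEN,np.ones((3,3),np.uint8))
    for c in cv2.findContours(m,cv2.RETR_EXTERNAL,cv2.CHAIN_APPROX_NONE)[0]:
        if cv2.contourArea(c)>150: print(n,*rect(f,c,.003))
E
```

```text
0.0726 0.25
sq [490.4 318.5] [80.5 79.9] 6.1
sq [514.  402.3] [144.8  55.2] 5.9
sq [568.8 326.3] [79.9 50.6] -84.5
lg [ 457.8 -341.1] [157.2  62.7] 2.6
lg [ 585.5 -335.3] [73.1 62.6] 2.0
```

arm_command(
  series=[
    [[60,0.4,0.9,-0.4,-1],[60,0.4,1,0,-1],[60,0.4,1,0,-1],[60,0.4,1,0,-1],[60,0.4,1,0,0],[60,0.4,1,0,0],[60,0.4,1,0,0],[60,0.4,1,0,0],[60,0.4,1,0,0],[60,0.4,1,0,0]],
  ],
)

```text
time_s: 1.5
ee_pos: [0.4516, -0.0647, 0.2831]
orientation: [3.129, -0.271, 0.003]
force: [0.6, -0.2, -0.4]
opening: 0.704
```

arm_command(
  series=[
    [[60,0,0.06,-0.8,0.56],[60,0,0,-0.8,0],[60,0,0,-0.8,0],[60,0,0,-0.5,0],[60,0,0,-0.2,0],[60,0,0,0,0]],
  ],
  newtons=40,
)

```text
time_s: 2.25
ee_pos: [0.4536, -0.0567, 0.1249]
orientation: [-3.138, 0.132, -0.01]
force: [0.7, -1.0, 0.1]
opening: 0.705
```

```bash
python3 - <<'E'
from h import *
s=r.state();print(s['ee_pos'],s['q'])
f=grab('wrist');cv2.imwrite('pics/w1.png',f['image'])
E
```

```text
[ 0.45361672 -0.05665611  0.12487582] [ 0.05712772  0.56789386 -0.08044832  2.1630007   0.10714064  0.40803344
 -1.76368014]
```

View pics/w1.png

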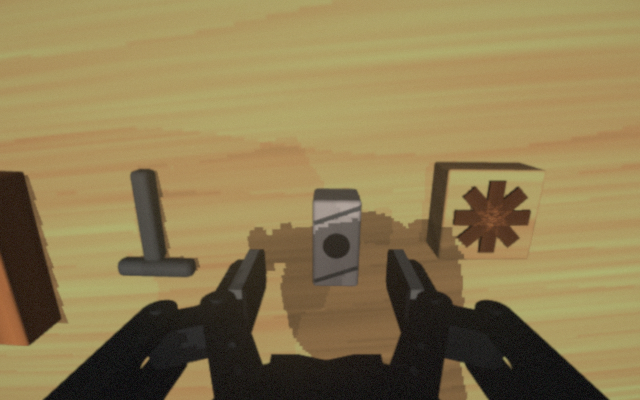

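arm_command(
  series=[
    [[60,-0.06,-0.1,-0.4,0],[60,0,0,-0.3,0],[60,0,0,-0.1,0],[28,0,0,0,0],[15,0,0,0,0],[15,0,0,0,0],[15,0,0,0,0]],
  ],
  newtons=40,
)

```text
time_s: 3.18
ee_pos: [0.4534, -0.0616, 0.0884]
orientation: [-3.138, 0.132, -0.022]
force: [0.7, 0.4, -1.8]
opening: 0.312
```

arm_command(
  series=[
    [[15,0,0,1,0],[15,0,0,0.8,0],[15,0.2,0.7,0,1],[15,0.2,0.7,0,1],[15,0.2,0.7,0,1],[15,0.2,0.7,0,1],[15,0.2,0.7,0,1],[15,0.2,0.7,0,1],[15,0.2,0.7,0,1],[15,0.2,0.7,0,1],[15,0.2,0.7,0,1],[15,0.2,0.7,0,1]],
  ],
)

```text
time_s: 4.68
ee_pos: [0.5544, 0.2963, 0.1825]
orientation: [-2.447, -1.96, -0.017]
force: [0.7, 0.3, -1.3]
opening: 0.317
```

arm_command(
  series=[
    [[15,0.1,0.2,0,1],[15,0.1,0.2,0,1],[15,0,0,0,0.6],[15,0,0,0,0]],
  ],
)

```text
time_s: 5.18
ee_pos: [0.5639, 0.3196, 0.1816]
orientation: [-2.032, -2.383, -0.013]
force: [-0.2, -0.7, -1.5]
opening: 0.316
```

arm_command(
  series=[
    [[15,0.1,0.19,-0.5,-0.33],[15,0,0,-0.6,0],[15,0,0,-0.4,0],[15,0,0,-0.15,0],[15,0,0,-0.05,0],[15,0,0,0,0]],
  ],
)

```text
time_s: 5.92
ee_pos: [0.5698, 0.3287, 0.0959]
orientation: [-2.1, -2.325, -0.016]
force: [0.4, -0.2, -2.4]
opening: 0.316
```

arm_command(
  series=[
    [[15,0,0,-0.06,0],[15,0,0,-0.03,0],[45,0,0,0,0],[45,0,0,0,0],[45,0,0,0.5,0],[60,0,-0.2,1,0],[70,-0.2,-0.6,0.5,-1],[80,-0.2,-1,0,-1],[80,-0.2,-1,0,-1],[80,-0.2,-1,0,-1],[80,-0.2,-1,0,-1],[80,-0.2,-1,0,-1]],
  ],
)

```text
time_s: 7.42
ee_pos: [0.508, 0.035, 0.1977]
orientation: [-2.883, -1.241, -0.034]
force: [1.0, -0.6, -1.3]
opening: 0.936
```

```bash
python3 - <<'E'
from h import *
f=grab('top');cv2.imwrite('pics/t2.png',cv2.resize(f['image'][130:290,90:410],None,fx=2,fy=2))
E
```

```text
(no output)
```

View pics/t2.png

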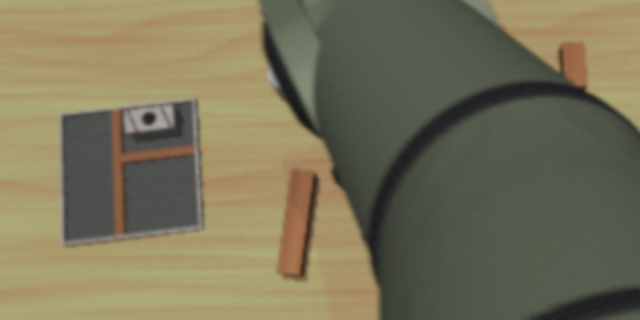

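arm_command(
  series=[
    [[80,-0.2,-0.8,0,1],[80,-0.2,-0.8,0,1],[80,-0.2,-0.8,0,1],[80,-0.2,-0.8,0,1],[80,-0.1,-0.4,-0.4,0.7],[80,0,0,-0.6,0],[80,0,0,0,0]],
  ],
)

```text
time_s: 8.35
ee_pos: [0.4603, -0.1591, 0.1487]
orientation: [-2.324, -2.111, -0.033]
force: [0.4, 0.0, 0.5]
opening: 0.934
```

```bash
python3 - <<'E'
from h import *
f=grab('wrist');cv2.imwrite('pics/w2.png',f['image']);print(r.state()['ee_pos'])
E
```

```text
[ 0.46087326 -0.15927485  0.14975365]
```

View pics/w2.png

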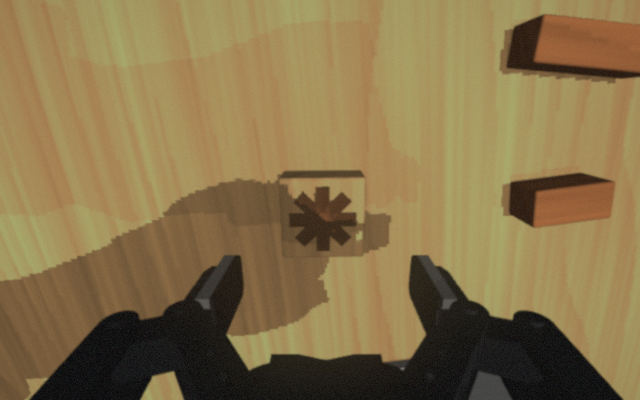

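arm_command(
  series=[
    [[80,0,0.14,-0.6,0],[80,0,0,-0.5,0],[80,0,0,-0.2,0],[80,0,0,-0.05,0],[50,0,0,0,0],[45,0,0,0,0],[45,0,0,0,0]],
  ],
  newtons=40,
)

```text
time_s: 9.28
ee_pos: [0.4652, -0.1517, 0.0879]
orientation: [2.318, 2.107, 0.041]
force: [0.6, 0.3, -0.3]
opening: 0.64
```

arm_command(
  series=[
    [[65,0,0,0,0],[65,-0.1,0,-0.12,0],[65,0,0,-0.04,0],[45,0,0,0,0],[45,0,0,0,0],[45,0,0,0,0]],
  ],
  newtons=40,
)

```text
time_s: 10.02
ee_pos: [0.4599, -0.1519, 0.0799]
orientation: [2.317, 2.107, 0.041]
force: [-0.4, -0.1, 2.5]
opening: 0.644
```

arm_command(
  series=[
    [[45,0,0,0.9,0],[45,0,0.2,1,0],[45,0,0.8,0,0.5],[45,0.1,1,0,0.5],[45,0.1,1,0,0.4],[45,0.1,1,0,0],[45,0.1,1,0,0],[45,0.1,1,0,0],[45,0.1,1,0,0],[45,0,1,0,0],[45,0,0.8,0,0],[45,0,0.4,0,0]],
  ],
)

```text
time_s: 11.52
ee_pos: [0.4882, 0.3209, 0.1767]
orientation: [2.102, 2.326, 0.041]
force: [0.2, -0.6, -1.0]
opening: 0.642
```

arm_command(
  series=[
    [[45,0,0,0,0]],
  ],
)

```text
time_s: 11.65
ee_pos: [0.4878, 0.3218, 0.1764]
orientation: [2.101, 2.328, 0.041]
force: [0.3, -0.7, -1.0]
opening: 0.647
```

arm_command(
  series=[
    [[45,0.05,-0.06,-0.6,0],[45,0,0,-0.6,0],[45,0,0,-0.4,0],[45,0,0,-0.15,0],[45,0,0,-0.05,0],[45,0,0,0,0]],
  ],
)

```text
time_s: 12.4
ee_pos: [0.4927, 0.3131, 0.0849]
orientation: [2.105, 2.32, 0.04]
force: [0.0, 0.8, -0.7]
opening: 0.639
```

arm_command(
  series=[
    [[45,0,0.1,-0.03,0],[68,0,0,0,0],[68,0,0,0,0],[68,0,0,0.5,0],[68,0,0,1,0],[60,0,-0.5,0.4,-1],[50,-0.1,-0.5,0,-1],[50,-0.1,-0.5,0,-1],[50,-0.1,-0.5,0,-1],[50,-0.1,-0.5,0,-1],[50,-0.1,-0.5,0,-1],[50,-0.1,0,0,-1]],
  ],
)

```text
time_s: 13.9
ee_pos: [0.4619, 0.1644, 0.1845]
orientation: [2.952, 1.011, 0.038]
force: [0.0, 0.5, 0.5]
opening: 0.583
```

arm_command(
  series=[
    [[50,-0.05,-0.1,0,-1],[50,0,0,0,-1],[50,0,0,0,-1],[50,0,0,0,-1],[50,0,0,0,-1],[50,0,0,0,-0.8],[50,0,0,0,0]],
  ],
)

```text
time_s: 14.78
ee_pos: [0.4591, 0.1594, 0.186]
orientation: [3.1, -0.275, 0.025]
force: [-0.5, 0.4, 0.3]
opening: 0.581
```

arm_command(
  series=[
    [[50,-0.16,-0.04,-0.6,0.4],[50,0,0,-0.6,0],[50,0,0,-0.5,0],[50,0,0,-0.2,0],[50,0,0,-0.05,0],[50,0,0,0,0]],
  ],
)

```text
time_s: 15.52
ee_pos: [0.4517, 0.1581, 0.0878]
orientation: [3.112, -0.163, 0.031]
force: [-0.2, 0.5, 1.0]
opening: 0.585
```

```bash
python3 - <<'E'
from h import *
f=grab('wrist');g=grab('top');cv2.imwrite('pics/w3.png',np.hstack([f['image'],g['image'][:,:200]])[:, :800]);print(r.state()['ee_pos'],r.state()['q'][6])
E
```

```text
[0.45180064 0.15812949 0.08799125] -2.3149962107755493
```

View pics/w3.png

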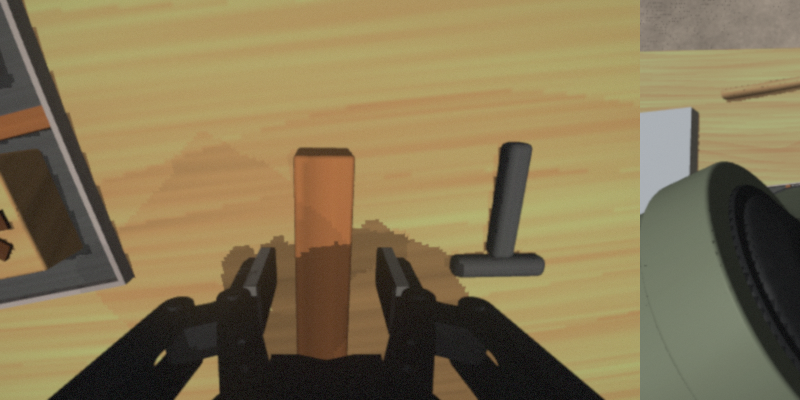

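arm_command(
  series=[
    [[15,0,0,-0.04,0],[15,0,0,0,0],[15,0,0,0,0],[15,0,0,0.9,0],[15,0,-0.4,0.8,0],[15,0,-1,0,0.6],[15,0,-1,0,0.6],[15,0,-1,0,0],[15,0,-1,0,0],[15,0,-1,0,0],[15,0,-1,0,0],[15,0,-1,0,0]],
  ],
  newtons=40,
)

```text
time_s: 17.12
ee_pos: [0.4512, -0.2194, 0.1753]
orientation: [3.116, 0.119, 0.042]
force: [1.4, 0.4, -0.3]
opening: 0.292
```

arm_command(
  series=[
    [[15,0,-1,0,0],[15,0,-0.8,0,0],[15,0,-0.5,0,0],[15,0,0,0,0]],
  ],
)

```text
time_s: 17.62
ee_pos: [0.4489, -0.3423, 0.175]
orientation: [3.116, 0.11, 0.041]
force: [-0.5, 0.4, -1.2]
opening: 0.291
```

arm_command(
  series=[
    [[15,0.18,0.02,-0.6,-0.15],[15,0,0,-0.6,0],[15,0,0,-0.3,0],[15,0,0,-0.1,0],[15,0,0,0,0],[15,0,0,0,0]],
  ],
)

```text
time_s: 18.38
ee_pos: [0.4593, -0.3388, 0.095]
orientation: [3.116, 0.08, 0.044]
force: [-0.2, 0.9, -0.7]
opening: 0.294
```

arm_command(
  series=[
    [[15,0,0,-0.06,0],[15,0,0,-0.03,0],[42,0,0,0,0],[42,0,0,0,0],[42,0,0,0.5,0],[55,0,0,1,0],[65,0.2,0.6,0.4,0],[65,0.3,1,0,0],[65,0.3,1,0,0],[65,0.3,1,0,0],[65,0.3,1,0,0],[65,0.3,1,0,0]],
  ],
)

```text
time_s: 19.88
ee_pos: [0.545, -0.0551, 0.1905]
orientation: [3.114, 0.066, 0.05]
force: [0.4, -0.0, 0.3]
opening: 0.759
```

arm_command(
  series=[
    [[65,0.4,1,0,0],[65,0.4,1,0,0],[65,0.4,1,0,0],[65,0.3,1,0,0],[65,0.2,0.6,0,0],[65,0,0,0,0]],
  ],
)

```text
time_s: 20.62
ee_pos: [0.6316, 0.1879, 0.1908]
orientation: [3.115, 0.074, 0.052]
force: [-0.6, -1.7, -0.6]
opening: 0.758
```

```bash
python3 - <<'E'
from h import *
f=grab('wrist');g=grab('top');cv2.imwrite('pics/w4.png',np.hstack([f['image'],g['image'][:,400:560]]));print(r.state()['ee_pos'],r.state()['q'][6])
E
```

```text
[0.63156103 0.18487499 0.19083853] -2.0488389175220485
```

View pics/w4.png

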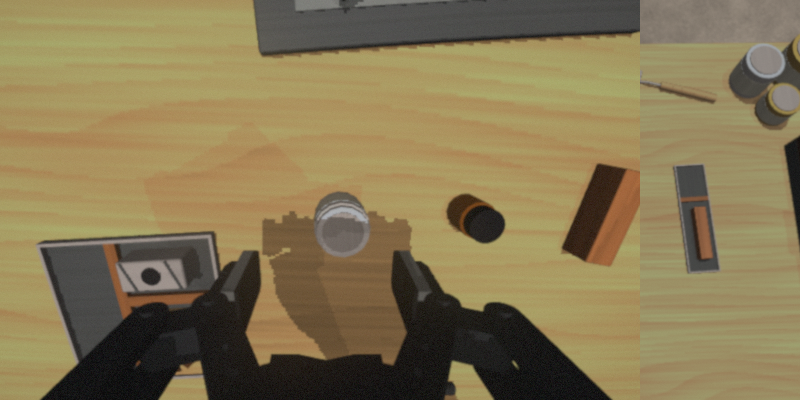

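arm_command(
  series=[
    [[65,-0.29,-0.3,-0.6,0],[65,0,0,-0.6,0],[65,0,0,-0.5,0],[65,0,0,-0.2,0],[65,0,0,0,0],[30,0,0,0,0],[30,0,0,0,0],[30,0,0,0,0]],
  ],
  newtons=40,
)

```text
time_s: 21.72
ee_pos: [0.618, 0.1623, 0.0977]
orientation: [3.112, 0.057, 0.059]
force: [-0.7, 0.4, -1.2]
opening: 0.492
```

arm_command(
  series=[
    [[30,0,0,0.9,0],[30,0,0,1,0],[30,-0.1,-0.8,0.1,0],[30,-0.1,-1,0,0],[30,-0.1,-1,0,0],[30,-0.1,-1,0,0],[30,-0.1,-1,0,0],[30,-0.1,-1,0,0],[30,-0.1,-1,0,0],[30,0,-1,0,0],[30,0,-1,0,0],[30,0,-0.8,0,0]],
  ],
)

```text
time_s: 23.22
ee_pos: [0.58, -0.3287, 0.2053]
orientation: [3.112, 0.068, 0.068]
force: [0.6, 0.3, -0.5]
opening: 0.493
```

arm_command(
  series=[
    [[30,0,-0.2,0,0],[30,0,0,0,0],[30,0,0,0,0]],
  ],
)

```text
time_s: 23.6
ee_pos: [0.5792, -0.3407, 0.2053]
orientation: [3.112, 0.064, 0.068]
force: [0.3, 0.0, -0.9]
opening: 0.492
```

arm_command(
  series=[
    [[30,0.09,0.1,-0.6,0],[30,0,0,-0.6,0],[30,0,0,-0.5,0],[30,0,0,-0.2,0],[30,0,0,-0.08,0],[30,0,0,0,0]],
  ],
)

```text
time_s: 24.35
ee_pos: [0.5869, -0.3285, 0.1065]
orientation: [3.112, 0.077, 0.074]
force: [-0.6, -1.1, -0.9]
opening: 0.492
```

arm_command(
  series=[
    [[30,-0.06,-0.14,-0.06,0],[30,0,0,-0.04,0],[62,0,0,0,0],[62,0,0,0,0],[62,0,0,0.6,0],[62,0,0,1,0],[55,0.2,0.7,0.4,0],[50,0.2,0.9,0,0],[50,0.2,0.9,0,0],[50,0.1,0.6,0,0],[50,0,0,0,0],[50,0,0,0,0]],
  ],
)

```text
time_s: 25.85
ee_pos: [0.62, -0.1774, 0.2081]
orientation: [3.11, 0.074, 0.082]
force: [-0.2, -0.6, -0.4]
opening: 0.583
```

```bash
python3 - <<'E'
from h import *
f=grab('wrist');g=grab('top');cv2.imwrite('pics/w5.png',np.hstack([f['image'],g['image'][:,400:560]]));print(r.state()['ee_pos'],r.state()['q'][6])
E
```

```text
[ 0.61989112 -0.17759297  0.20802745] -1.4742579054193168
```

View pics/w5.png

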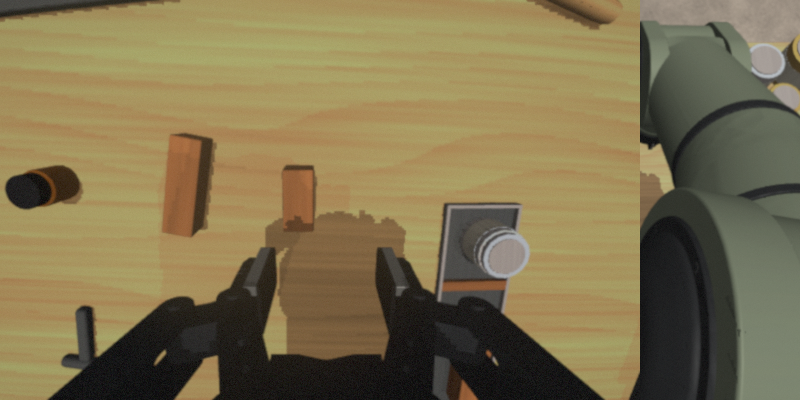

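arm_command(
  series=[
    [[50,0.04,0.4,-0.6,0],[50,0,0,-0.7,0],[50,0,0,-0.6,0],[50,0,0,-0.4,0],[50,0,0,-0.15,0],[50,0,0,0,0]],
  ],
)

```text
time_s: 26.7
ee_pos: [0.6218, -0.1627, 0.0832]
orientation: [3.108, 0.062, 0.086]
force: [0.0, 0.1, 0.9]
opening: 0.589
```

arm_command(
  series=[
    [[50,0,0.1,0,0],[20,0,0,0,0],[15,0,0,0,0],[15,0,0,0,0],[15,0,0,0.9,0],[15,0,0,1,0],[15,-0.2,0.8,0.1,0],[15,-0.2,1,0,0.4],[15,-0.2,1,0,0],[15,-0.2,1,0,0],[15,-0.2,1,0,0],[15,-0.2,1,0,0]],
  ],
  newtons=40,
)

```text
time_s: 28.2
ee_pos: [0.5607, 0.1356, 0.1903]
orientation: [3.105, 0.139, 0.098]
force: [1.0, -0.2, -0.1]
opening: 0.294
```

arm_command(
  series=[
    [[15,-0.2,1,0,0],[15,-0.2,1,0,0],[15,-0.2,1,0,0],[15,-0.2,1,0,0],[15,-0.1,0.7,0,0],[15,0,0.2,0,0],[15,0,0,0,0]],
  ],
)

```text
time_s: 29.08
ee_pos: [0.5117, 0.3921, 0.1911]
orientation: [3.106, 0.146, 0.1]
force: [0.6, -0.7, -1.3]
opening: 0.294
```

arm_command(
  series=[
    [[15,0,0.2,-0.6,0],[15,0,0,-0.6,0],[15,0,0,-0.5,0],[15,0,0,-0.2,0],[15,0,0,-0.07,0],[15,0,0,0,0]],
  ],
)

```text
time_s: 29.82
ee_pos: [0.5158, 0.3952, 0.0922]
orientation: [3.105, 0.134, 0.104]
force: [0.6, -0.4, -0.1]
opening: 0.293
```

arm_command(
  series=[
    [[15,0,0.12,-0.06,0],[15,0,0,-0.02,0],[15,0,0,0,0],[40,0,0,0,0],[40,0,0,0,0],[40,0,0,0.6,0],[40,0,0,1,0],[60,0,-0.5,0.4,0],[60,0,-1,0,0],[60,0,-1,0,0],[60,0,-1,0,0],[60,0,-1,0,0]],
  ],
)

```text
time_s: 31.32
ee_pos: [0.5148, 0.1744, 0.1934]
orientation: [3.108, 0.142, 0.111]
force: [0.8, 0.1, -0.5]
opening: 0.707
```

arm_command(
  series=[
    [[60,0,-0.6,0.3,0],[60,0,0,0,0]],
  ],
)

```text
time_s: 31.58
ee_pos: [0.5148, 0.1392, 0.2091]
orientation: [3.107, 0.134, 0.11]
force: [-0.2, 0.8, 0.0]
opening: 0.698
```

```bash
cat > chk.py <<'E'
from h import *
f=grab('top');d=f['depth']
v,u=np.mgrid[0:400,0:640]
k=cv2.undistortPoints(np.stack([u.ravel(),v.ravel()],1).astype(float)[:,None],np.array([[f['f'],0,f['cx']],[0,f['f'],f['cy']],[0,0,1.]]),np.array([f['k1'],0,0,0]))[:,0]
P=((np.c_[k,np.ones(len(k))]*d.reshape(-1,1)-f['t'])@np.array(f['R'])).reshape(400,640,3)
bays={'long':(.4578,-.3411,.033,2.4,.06),'tin':(.5855,-.3353,.045,2.4,.04),'short':(.514,.4023,.033,5.9,.05),'star':(.4904,.3185,.029,5.9,.04),'quoin':(.5688,.3263,.031,5.9,.04)}
for n,(x,y,h,a,w) in bays.items():
    m=((abs(P[...,2]+.002-h)<.008)&(abs(P[...,0]-x)<w+.02)&(abs(P[...,1]-y)<.045)).astype(np.uint8)
    cs=cv2.findContours(m,cv2.RETR_EXTERNAL,cv2.CHAIN_APPROX_NONE)[0]
    if not cs: print(n,'none');continue
    c,wh,an=rect(f,max(cs,key=cv2.contourArea),h)
    e=np.array(c)-[x*1000,y*1000];A=np.radians(a);q=m>0
    print(n,c,wh,an,'galley-frame offset',np.round([e[0]*np.cos(A)+e[1]*np.sin(A),-e[0]*np.sin(A)+e[1]*np.cos(A)],1),'z',np.median(P[q][:,2]).round(4),'sd',P[q][:,2].std().round(4))
s=r.state();print(s['time_s'],s['ee_pos'])
g=grab('side')['image'];cv2.imwrite('pics/s9.png',g)
cv2.imwrite('pics/t9.png',np.hstack([cv2.resize(f['image'][160:280,100:260],None,fx=2.5,fy=2.5),cv2.resize(f['image'][160:280,400:560],None,fx=2.5,fy=2.5)]))
E
python3 chk.py
```

```text
long [ 459.5 -338.6] [115.8  28.7] 2.1 galley-frame offset [1.8 2.4] z 0.0307 sd 0.002
tin [ 586.8 -335.5] [43.7 42.1] 88.9 galley-frame offset [ 1.3 -0.3] z 0.0429 sd 0.0025
short none
star none
quoin none
31.625 [0.51450964 0.14046435 0.20857286]
```

View pics/s9.png

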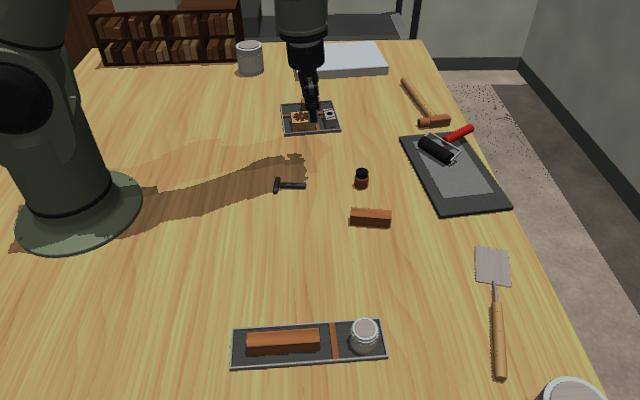

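View pics/t9.png

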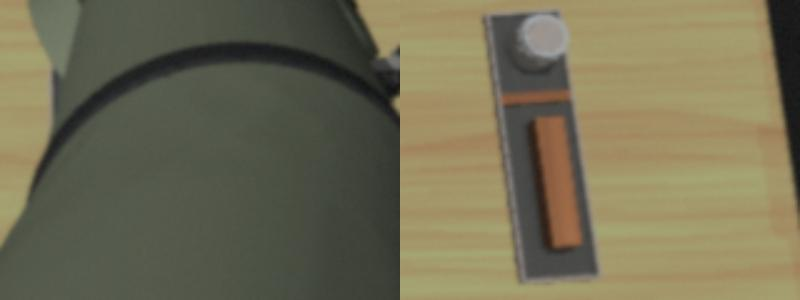

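The long galley is good: bar and tin are upright and within 3 mm of their bay centres. The arm hides the square galley from above, so I'll move it aside and look again.

arm_command(
  series=[
    [[60,0,-0.8,0,0],[60,0,-1,0,0],[60,0,-1,0,0],[60,0,-1,0,0],[60,0,-1,0,0],[60,0,-1,0,0],[60,0,0,0,0]],
  ],
)

```text
time_s: 32.55
ee_pos: [0.5154, -0.1466, 0.2056]
orientation: [3.111, 0.163, 0.109]
force: [1.0, -0.1, -0.8]
opening: 0.697
```

```bash
python3 chk.py; python3 m.py | grep -E "jar|spare|key"
```

```text
long none
tin none
short [520.5 397.8] [55.7 26.8] 4.8 galley-frame offset [ 6.  -5.1] z 0.0307 sd 0.0022
star [494.3 315.5] [58.  57.3] -85.3 galley-frame offset [ 3.6 -3.4] z 0.0275 sd 0.0023
quoin [569.8 324.7] [57.5 30.1] -83.7 galley-frame offset [ 0.8 -1.7] z 0.0282 sd 0.0021
32.6 [ 0.51568647 -0.14430861  0.20556753]Traceback (most recent call last):
  File "m.py", line 13, in <module>
    c=max(cv2.findContours(m,cv2.RETR_EXTERNAL,cv2.CHAIN_APPROX_NONE)[0],key=cv2.contourArea)
ValueError: max() iterable argument is empty
```

View pics/t9.png

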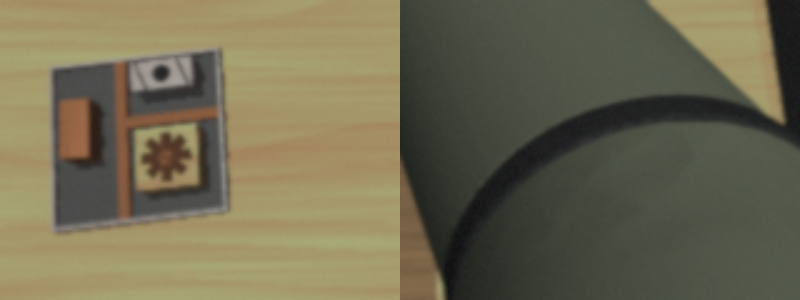

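The square galley is good too. In the side view the key (290,185), jar (361,178) and spare bar (371,217) are at the same pixels as at the start.

```bash
python3 -c "
from bench import r
print(r.hand_in())"
```

```text
the job is handed in; nothing more can be done
None
```

Both lock-up kits are made up and the job is handed in, after about 33 s of the 117 s allowed. No verdict was reported.

The last top-camera check put every piece level, at the right height for lying on the tray floor, and well inside its limits:

| Piece | Offset from bay centre x, y (mm) | Limit x, y (mm) |
|---|---|---|
| Long bar | 1.8, 2.4 | 23, 21 |
| Ink tin | 1.3, −0.3 | 16.5, 12 |
| Short bar | 6.0, −5.1 | 48, 17 |
| Star block | 3.6, −3.4 | 15, 15 |
| Quoin | 0.8, −1.7 | 14, 15 |

The bars and quoin lie along their bays to within about 1°. The tin is upright, the star face is up and the quoin's key hole is up.

- **Failed check:** the final top-camera measurement of the spare bar, key and jar did not work, because the arm hid part of the bench. I relied on the side picture, taken just before the arm's last move clear of the bench. It shows all three at the same pixels as at the start.
- **Tool tilt:** the tool had drifted to about 4° of tilt by the end. The pieces settled flat when released.

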